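# Open the fume shutter by one click

## Robot

A 7-joint arm with a two-finger parallel gripper is mounted at the origin on the work surface. World frame = base frame: x ahead of the robot, y to its left, z up, the work surface at z = 0. Lengths are in m, angles in rad, forces in N, time in s.
With the tool pointing down it reaches from about 0.425 to 0.875 m from the base axis. Payload 4.7 kg.
Tool frame: the origin (TCP) lies at the very end of the fingers, on their centre line; the grasp point (between the pads) lies 19 mm behind it (ctrl.grasp_offset is the distance from the TCP to the grasp point, in m); z points along the fingers, y is the direction in which the jaws open and shut (so a half turn about z gives the same grasp; the last joint's range is limited). The gripper opens to 87 mm and grips with 3 to 60 N. Pads are 19 mm wide; open, the fingers measure 117 mm over their backs; the gripper's body (75 mm by 190 mm) begins 51 mm behind the grasp point.
Start: joints at [-1.31, 0.321, -0.07, 1.45, 0.023, 1.371, -0.057], TCP at [0.159, 0.63, 0.223] pointing down, gripper open.
Joint ranges: [-2.86, 2.86], [-0.3, 2.09], [-1.38, 1.24], [0.06, 2.45], [-1.56, 4.7], [0.09, 2.05], [-2.69, 2.69]. Speed limits (rad/s): [2.57, 2.57, 3.14, 3.14, 3.14, 3.14, 3.14].

## Interface

Orientations are given as a rotation vector (axis times angle).
In Python, from bench import ctrl gives the robot as it stands.
- The arm moves only by the shell command python3 -m creep 'ROWS' [FORCE]. ROWS is JSON, a list that holds one entry, the list of rows, each a list of 7 numbers: the opening, from 0 (shut) to 1 (fully open), then the shift along the tool's x, y, z in mm, then the turn, a rotation vector about the tool's x, y, z in rad. In form: [[[grip, dx, dy, dz, rx, ry, rz], ...]]. A call has 1 to 5 rows; each row is the pose to reach, as a shift and turn from the pose commanded when the call began, along the tool's axes at that moment; what a row does not reach only later rows make up. A row lasts 1/10 s, in which the tool goes at most 50 mm and 8.59 degrees, less where a joint would pass 70% of its speed; a pose out of reach is approached as far as the arm can. A call with a gripper value outside its range is refused whole. The fingers move at their own pace and stop on an object; FORCE is the grip in N (left out, the last holds). Time passes only in rows, so rows that repeat a pose let the fingers close. It gives the time, the measured TCP pose, the force and the opening at its end, in the units of the state.
- ctrl.get_state(): the state, without advancing time (a new reading comes with each control period).
- ctrl.get_image(name): name is "scene" or "top"; returns the picture (480x640x3 uint8, red, green, blue); there is no depth.
- ctrl.camera_params(name): a dict with "K" (3x3 intrinsics, pixels), "pose" (4x4, takes a point from camera to world coordinates). Camera axes: x right, y down, z forward; pixel columns grow to the right and rows downward; lengths in m; the calibration is good to about 2 mm. A picture is of the moment at which its call begins. camera_params takes no time and is no camera call.
- ctrl.close_job(): hands the job in, once; it reports no verdict.
The state is a dict: "time": time; "joint_positions": joint angles; "qd": joint speeds; "joint_torque": joint torques, N m; "position": TCP position; "tool_rot": TCP orientation; "ft_force": force on the tool from outside, world axes, zero at the start; "torque": the same for the moment, N m; "grip_width": opening from 0.0 (shut) to 1.0 (fully open).
Only numpy, scipy, OpenCV 4.12 (cv2) and the standard library are available. Lean on these libraries where they do the work, as an engineer would, in place of code of your own. Each camera call takes 0.05 s, during which the arm holds its last target. There are 200 camera calls.

## Task

Soldering is about to start at the fume extractor with the orange tab. Slide its shutter open by one click, from shut to its middle stop so that the port is half open, not on to fully open, and let go of it. Leave the shutter with the blue tab shut.

Things in the scene. Friction and masses are not known exactly. Their poses are not given: they have to be found in the camera images.
- orange_tab (a point): Middle of the top face of the orange tab, 105 mm above the bench. The tab is an upright block, 34 mm across the slide (x) x 16 mm along it (y) x 40 mm high, fixed in the middle of a dark steel shutter plate (102 x 90 x 4 mm, top 65 mm above the bench); pinch it from above. z up; y = opening direction, turned up to 0.45 rad from the world's y. Moves with the plate.
- orange_shutter (a joint): Travel of that plate in m along the opening direction: 0 shut, 0.035 half open (middle stop), 0.070 fully open. Starts within 3 mm of shut. White marks on the rails, 35 mm apart, show the stops for the orange lines on the plate, in line with the tab. A spring detent draws the freed plate to the nearest stop (tips over at 17 and 53 mm), within about 5 mm; a click takes under 8 N.
- blue_tab (a point): Bystander: same point and axes on the blue tab of the other, identical extractor. Both are grey boxes 130 x 220 x 60 mm, fixed side by side in either order, centres 0.25 m or more apart; on top a round 60 mm port under the shut plate, between black guide rails 69 mm high. A box's centre lies 45 mm from its shut tab in the opening direction.
- blue_shutter (a joint): Travel of the blue-tabbed plate in m, same meaning; starts within 3 mm of shut and is to stay shut.

How it is judged:
At the end, for the whole second after the job is handed in: The orange-tabbed shutter rests at its middle stop (35 mm of travel, within 10 mm), at rest and released; the blue-tabbed shutter is still shut (within 10 mm) (value of joint orange_shutter between 0.025 and 0.045 m and velocity of joint orange_shutter between -0.01 and 0.01 m/s and value of joint blue_shutter below 0.01 m); the robot touches nothing.
It fails at once if the blue-tabbed shutter is pushed off its shut stop (more than 12 mm) (value of joint blue_shutter above 0.012 m).
It also fails if it takes over 32 s, if anything falls off the work surface, if the arm or the gripper's body presses on something with over 40 N, if the wrist force passes 120 N, or if a joint passes its speed limit or range.

## Working session

There is one attempt and no reset: what is moved stays moved. The work goes in short steps, Python scripts to look and compute and a shell command to move; the robot and the scene stay as the last step left them, time stands still between calls to the robot, and variables do not carry over. Pictures are saved under pics/ and viewed, about 8 in all and at most 12, crops included, and the job is handed in when it is done.

```bash
mkdir -p pics; python3 - <<'E'
from bench import ctrl
import cv2,numpy as np
np.set_printoptions(precision=4,suppress=True)
for n in("top","scene"):
    im=ctrl.get_image(n);cv2.imwrite(f"pics/{n}0.png",im[:,:,::-1])
    p=ctrl.camera_params(n);print(n,p["K"],p["pose"])
s=ctrl.get_state();print(s)
E
```

```text
top [[544.1623   0.     317.0747]
 [  0.     544.1623 239.5538]
 [  0.       0.       1.    ]] [[ 0.0145 -0.9854  0.1699  0.4282]
 [-0.9998 -0.0115  0.0189 -0.0507]
 [-0.0167 -0.1701 -0.9853  0.8674]
 [ 0.      0.      0.      1.    ]]
scene [[596.7834   0.     311.449 ]
 [  0.     596.7834 243.0804]
 [  0.       0.       1.    ]] [[ 0.3125  0.7684 -0.5585  0.991 ]
 [ 0.9499 -0.2517  0.1852 -0.1686]
 [ 0.0017 -0.5884 -0.8086  0.7505]
 [ 0.      0.      0.      1.    ]]
{'time': 0.1, 'joint_positions': array([-1.3099,  0.3218, -0.0701,  1.4516,  0.0226,  1.3708, -0.0569]), 'qd': array([ 0.0013, -0.0019,  0.0017, -0.0041,  0.0003, -0.0001, -0.0012]), 'joint_torque': array([ -0.0002, -49.2571,  -0.4058, -31.3402,  -0.0641,   0.0394,
         0.0001]), 'position': array([0.1587, 0.6298, 0.2215]), 'tool_rot': array([-0.3866, -3.1176,  0.0027]), 'ft_force': array([ 0.7134, -0.1454, -0.1373]), 'torque': array([0.0164, 0.0131, 0.0293]), 'grip_width': 0.9992080943541114}
```

View pics/top0.png

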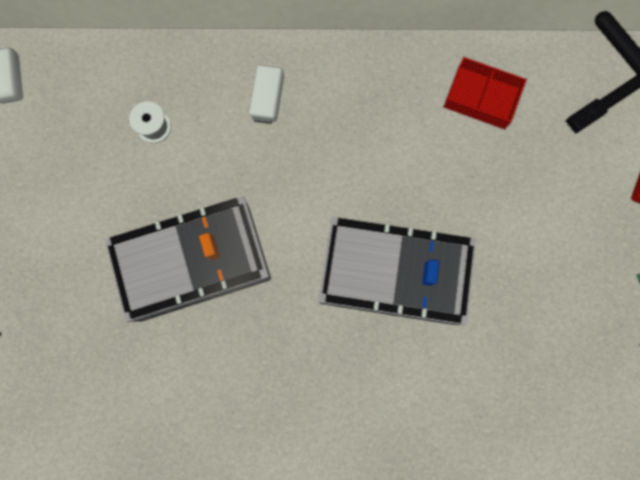

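View pics/scene0.png

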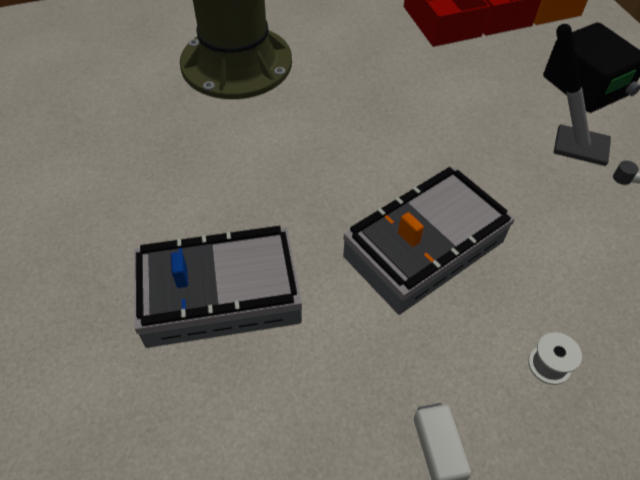

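The top view shows the orange tab at about (207,245) with its lines at (205,222) and (221,274), and the blue tab at (431,272). Both boxes open towards image left (+y). The scene view agrees, with orange at (410,229) and blue at (179,268). Next I'll measure the positions from the lines on the plate.

```bash
cat > h.py <<'E'
from bench import ctrl
import cv2,numpy as np
np.set_printoptions(precision=4,suppress=True)
def ray(n,uv,z):
    p=ctrl.camera_params(n);K,T=p["K"],p["pose"]
    d=T[:3,:3]@np.linalg.solve(K,[uv[0],uv[1],1.]);o=T[:3,3]
    return o+d*(z-o[2])/d[2]
def blobs(im,col):  # im BGR
    h=cv2.cvtColor(im,cv2.COLOR_BGR2HSV)
    lo,hi=((5,140,90),(18,255,255)) if col=="orange" else ((105,130,60),(125,255,255))
    n,l,st,c=cv2.connectedComponentsWithStats(cv2.inRange(h,lo,hi))
    return [(st[i,4],c[i],st[i,:4]) for i in range(1,n) if st[i,4]>=6],l
def report(n,im):
    for col in("orange","blue"):
        b,_=blobs(im,col)
        b=[x for x in b if x[1][1]>150]
        b.sort(key=lambda x:-x[0])
        for a,c,s in b: print(n,col,a,c,s,"z65",ray(n,c,.065)[:2],"z105",ray(n,c,.105)[:2])
        if len(b)>=3:
            p,q=[ray(n,x[1],.065) for x in b[1:3]]
            if p[0]>q[0]: p,q=q,p
            d=q-p; print("  mid",(p+q)/2,"sep",np.linalg.norm(d),"open-dir angle from y",np.arctan2(d[1],d[0]))
E
python3 - <<'E'
from h import *
for n in("top","scene"): report(n,cv2.imread(f"pics/{n}0.png"))
# white rail marks, top view
im=cv2.imread("pics/top0.png")
h=cv2.cvtColor(im,cv2.COLOR_BGR2HSV)
for n in("top","scene"):
    im=cv2.imread(f"pics/{n}0.png");g=im.min(2)
    t=cv2.morphologyEx(g,cv2.MORPH_TOPHAT,np.ones((9,9)))
    k,l,st,c=cv2.connectedComponentsWithStats((t>70).astype(np.uint8))
    for i in range(1,k):
        if 8<=st[i,4]<90 and 150<c[i][1]<330: print(n,st[i,4],c[i],ray(n,c[i],.069)[:2])
E
```

```text
top orange 337 [208.2166 245.5579] [199 233  20  26] z65 [0.5555 0.1277] z105 [0.5492 0.1188]
top orange 46 [204.5435 221.7391] [202 217   6  11] z65 [0.5919 0.135 ] z105 [0.5837 0.1258]
top orange 35 [219.9429 274.4857] [218 270   5  10] z65 [0.5123 0.1081] z105 [0.5081 0.1002]
  mid [0.5521 0.1216 0.065 ] sep 0.08405287859426387 open-dir angle from y 0.3261216509369515
top blue 366 [430.5383 271.9153] [422 259  18  26] z65 [ 0.5201 -0.2035] z105 [ 0.5155 -0.1959]
top blue 43 [431.2558 246.0465] [429 241   5  11] z65 [ 0.5588 -0.2054] z105 [ 0.5522 -0.1977]
top blue 43 [424.2791 302.    ] [422 297   5  11] z65 [ 0.4757 -0.1935] z105 [ 0.4734 -0.1864]
  mid [ 0.5172 -0.1995  0.065 ] sep 0.08387925831527343 open-dir angle from y -0.14251457123618558
scene orange 223 [412.0717 221.5022] [401 212  23  20] z65 [0.5262 0.1402] z105 [0.5533 0.1221]
scene orange 47 [428.4468 256.8936] [424 252  10  10] z65 [0.591  0.1364] z105 [0.6144 0.1186]
scene orange 41 [388.7561 219.0488] [385 215   9   9] z65 [0.5113 0.1096] z105 [0.5393 0.0933]
  mid [0.5512 0.123  0.065 ] sep 0.08407571132364314 op
[... 741 characters left out ...]
9]
scene 11 [638.0909 173.6364] [0.5513 0.5085]
scene 14 [417.2143 190.3571] [0.4764 0.17  ]
scene 15 [400. 201.] [0.4876 0.137 ]
scene 15 [382. 212.] [0.4988 0.1036]
scene 14 [497.9286 214.6429] [0.5563 0.263 ]
scene 21 [228.2857 235.5714] [ 0.4707 -0.121 ]
scene 19 [203.5789 238.8947] [ 0.4656 -0.1557]
scene 18 [472.7222 239.7222] [0.5859 0.2068]
scene 21 [178.5714 242.381 ] [ 0.4606 -0.1905]
scene 21 [454.9048 251.2857] [0.5962 0.1738]
scene 10 [365.7 254.3] [0.5621 0.0533]
scene 11 [374.2727 263.0909] [0.5796 0.0592]
scene 28 [436.1071 263.1071] [0.6062 0.1402]
scene 26 [236.5 305. ] [ 0.5851 -0.1374]
scene 30 [209.7333 308.4667] [ 0.5793 -0.172 ]
scene 30 [182.6 312.5] [ 0.5741 -0.2068]
```

```bash
cat > rel.py <<'E'
import sys
from h import *
from scipy.spatial.transform import Rotation as R
def rel(x,y,z,a):  # a: angle of opening dir from world y
    s=ctrl.get_state();Rc=R.from_rotvec(s["tool_rot"])
    best=None
    for f in(0,np.pi):
        yy=np.array([-np.sin(a+f),np.cos(a+f),0]);zz=np.array([0,0,-1.]);xx=np.cross(yy,zz)
        Rt=R.from_matrix(np.c_[xx,yy,zz]);r=(Rc.inv()*Rt).as_rotvec()
        print("shift mm",Rc.inv().apply(np.array([x,y,z])-s["position"])*1000,"rot",r)
    print(s["time"],s["position"],s["joint_positions"],s["ft_force"],s["grip_width"])
rel(*map(float,sys.argv[1:]))
E
python3 rel.py .5517 .1223 .17 .325
```

```text
shift mm [-505.065  -396.0618   52.2719] rot [-0.0017 -0.0004 -0.5718]
shift mm [-505.065  -396.0618   52.2719] rot [-0.0006  0.0023  2.5698]
0.1 [0.1587 0.6298 0.2215] [-1.3099  0.3218 -0.0701  1.4516  0.0226  1.3708 -0.0569] [ 0.7134 -0.1454 -0.1373] 0.9992080943541114
```

```bash
python3 -m creep '[[[1,-40,-31,0,0,0,-0.05],[1,-80,-62,0,0,0,-0.1],[1,-120,-93,0,0,0,-0.15],[1,-160,-124,0,0,0,-0.2],[1,-200,-156,0,0,0,-0.25]]]' 20; python3 rel.py .5517 .1223 .17 .325
```

```text
time: 0.6
position: [0.3134, 0.4311, 0.2222]
tool_rot: [0.008, -3.141, 0.0]
ft_force: [0.2, -0.5, -0.4]
grip_width: 0.995
shift mm [-236.7104 -310.0298   52.2609] rot [-0.0003 -0.0002 -0.3197]
shift mm [-236.7104 -310.0298   52.2609] rot [-0.0003  0.0004  2.8219]
0.6 [0.3134 0.4311 0.2222] [-1.0317  0.0733  0.0417  1.744  -0.0031  1.3246  0.5867] [ 0.2371 -0.4775 -0.369 ] 0.9945779477688447
```

```bash
python3 -m creep '[[[1,-28,-37,0,0,0,-0.06],[1,-56,-74,0,0,0,-0.12],[1,-84,-111,0,0,0,-0.18],[1,-112,-148,0,0,0,-0.24],[1,-140,-185,0,0,0,-0.32]]]' 20; python3 rel.py .5517 .1223 .17 .325
```

```text
time: 1.1
position: [0.4537, 0.2467, 0.2224]
tool_rot: [0.51, -3.1, -0.0]
ft_force: [-0.1, 0.8, -0.5]
grip_width: 0.997
shift mm [ -52.9809 -149.3005   52.354 ] rot [ 0.0002 -0.0001  0.0012]
shift mm [ -52.9809 -149.3005   52.354 ] rot [ 0.0001  0.0003 -3.1404]
1.1 [0.4537 0.2467 0.2224] [-0.7897  0.0325  0.2466  1.7875 -0.0084  1.3226  1.3558] [-0.1068  0.8375 -0.5182] 0.9967839033929197
```

```bash
python3 -m creep '[[[1,-15,-42,0,0,0,0],[1,-30,-84,0,0,0,0],[1,-45,-126,10,0,0,0],[1,-53,-149,35,0,0,0],[1,-53,-149,52,0,0,0]]]' 20; python3 rel.py .5517 .1223 .078 .325; python3 - <<'E'
from h import *
for n in("top","scene"):
    im=ctrl.get_image(n);cv2.imwrite(f"pics/{n}1.png",im[:,:,::-1])
E
```

```text
time: 1.6
position: [0.5522, 0.1187, 0.1691]
tool_rot: [0.494, -3.102, 0.004]
ft_force: [0.1, -0.5, 0.0]
grip_width: 1.001
shift mm [-0.6729  3.8266 91.1011] rot [-0.0027 -0.0007 -0.0092]
shift mm [-0.6729  3.8266 91.1011] rot [-0.0011  0.0042  3.1324]
1.6 [0.5522 0.1187 0.1691] [-0.6105  0.1767  0.3918  1.7518 -0.0684  1.2274  1.6855] [ 0.0774 -0.5463  0.0182] 1.0013079174826576
```

View pics/scene1.png

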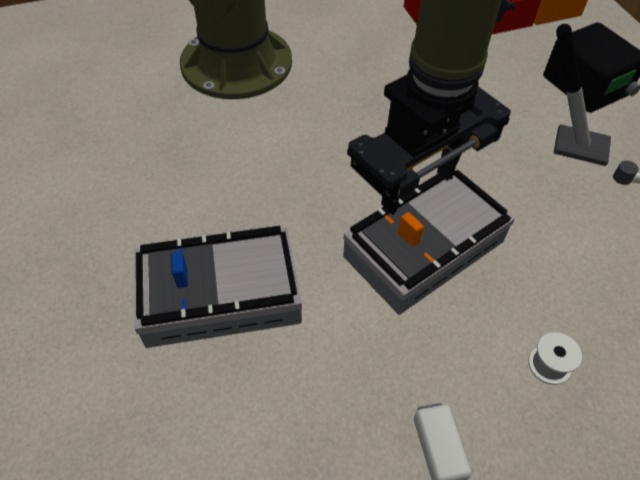

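The gripper is above the tab with its jaws along the slide. The tab at (410,229) hasn't moved. I'll descend in steps.

```bash
python3 rel.py .5517 .1223 .078 .325; python3 -m creep '[[[1,0,0,20,0,0,0],[1,0,0,40,0,0,0],[1,0,0,40,0,0,0]]]' 20; python3 rel.py .5517 .1223 .078 .325
```

```text
shift mm [-3.1656 -1.1816 89.4495] rot [-0.0002 -0.006  -0.0039]
shift mm [-3.1656 -1.1816 89.4495] rot [-0.0095  0.0003  3.1377]
1.7 [0.5488 0.1226 0.1675] [-0.6134  0.1769  0.3872  1.7547 -0.0697  1.2296  1.6841] [-0.3643  0.2458  0.4482] 0.9995901550562866
time: 2.0
position: [0.5486, 0.1248, 0.1288]
tool_rot: [0.508, -3.096, 0.0]
ft_force: [-0.7, -0.4, -0.9]
grip_width: 1.001
shift mm [-2.3923 -3.4032 50.7489] rot [ 0.0004 -0.0043 -0.    ]
shift mm [-2.3923 -3.4032 50.7489] rot [-0.0068 -0.0007  3.1416]
2.0 [0.5486 0.1248 0.1288] [-0.6096  0.2101  0.3827  1.7994 -0.0854  1.1526  1.6963] [-0.7154 -0.4311 -0.9218] 1.0009082257366284
```

```bash
python3 -m creep '[[[1,-2,-2,20,0,0,0],[1,-2,-2,35,0,0,0],[1,-2,-2,50,0,0,0],[1,-2,-2,50,0,0,0],[1,-2,-2,50,0,0,0]]]' 20; python3 rel.py .5517 .1223 .078 .325
```

```text
time: 2.5
position: [0.5531, 0.123, 0.0807]
tool_rot: [0.506, -3.1, 0.0]
ft_force: [0.2, 0.7, 0.7]
grip_width: 0.999
shift mm [ 1.5064 -0.2149  2.6528] rot [ 0.     -0.0004 -0.0015]
shift mm [ 1.5064 -0.2149  2.6528] rot [-0.0006 -0.      3.1401]
2.5 [0.5531 0.123  0.0807] [-0.5962  0.2667  0.379   1.8393 -0.1122  1.0568  1.7203] [0.1503 0.7359 0.7118] 0.9986630179339713
```

Aligned, so I'll close on the tab.

```bash
python3 -m creep '[[[0,0,0,0,0,0,0],[0,0,0,0,0,0,0],[0,0,0,0,0,0,0],[0,0,0,0,0,0,0],[0,0,0,0,0,0,0]]]' 25; python3 -m creep '[[[0,0,0,0,0,0,0],[0,0,0,0,0,0,0],[0,0,0,0,0,0,0]]]' 25; python3 rel.py .5517 .1223 .078 .325;  python3 - <<'E'
from h import *
for n in("top","scene"):
    im=ctrl.get_image(n)[:,:,::-1].copy();cv2.imwrite(f"pics/{n}2.png",im); report(n,im)
E
```

```text
time: 3.0
position: [0.5533, 0.1229, 0.0808]
tool_rot: [-0.505, 3.1, 0.0]
ft_force: [-0.1, -0.2, -0.2]
grip_width: 0.634
time: 3.3
position: [0.5531, 0.1228, 0.0806]
tool_rot: [-0.505, 3.101, 0.0]
ft_force: [0.3, 0.1, 0.0]
grip_width: 0.353
shift mm [ 1.5335 -0.0414  2.55  ] rot [ 0.0001  0.     -0.0019]
shift mm [ 1.5335 -0.0414  2.55  ] rot [ 0.     -0.0001  3.1397]
3.3 [0.5531 0.1228 0.0806] [-0.596   0.2667  0.3792  1.8396 -0.1124  1.0561  1.7204] [0.3438 0.0641 0.0061] 0.3527276778223826
top orange 45 [208.2444 248.6   ] [203 246  12   6] z65 [0.5509 0.1274] z105 [0.5448 0.1185]
top orange 37 [219.973  274.5946] [218 270   5  10] z65 [0.5121 0.1081] z105 [0.5079 0.1001]
top orange 22 [213.5    256.7727] [209 255   9   4] z65 [0.5387 0.119 ] z105 [0.5332 0.1105]
  mid [0.5254 0.1135 0.065 ] sep 0.028719084006305035 open-dir angle from y 0.3891704440550457
top blue 364 [430.5495 271.9725] [422 259  18  26] z65 [ 0.52   -0.2036] z105 [ 0.5154 -0.1959]
top blue 43 [431.1628 246.0233] [429 241   5  11] z65 [ 0.5588 -0.2053] z105 [ 0.5523 -0.1976]
top blue 41 [424.2927 301.878 ] [422 297   5  11] z65 [ 0.4759 -0.1935] z105 [ 0.4735 -0.1864]
  mid [ 0.5173 -0.1994  0.065 ] sep 0.08371364054247933 open-dir angle from y -0.1408627247086634
scene orange 47 [428.4468 256.8936] [424 252  10  10] z65 [0.591  0.1364] z105 [0.6144 0.1186]
scene orange 12 [420.     229.0833] [417 227   7   5] z65 [0.5425 0.1454] z105 [0.5687 0.1271]
scene blue 374 [178.9064 264.3476] [171 248  17  38] z65 [ 0.4949 -0.1973] z105 [ 0.5239 -0.1956]
scene blue 40 [183.375 303.125] [181 299   5  10] z65 [ 0.558  -0.2033] z105 [ 0.5833 -0.2013]
```

```bash
python3 -m creep '[[[0,0,0,0,0,0,0],[0,0,0,0,0,0,0],[0,0,0,0,0,0,0],[0,0,0,0,0,0,0],[0,0,0,0,0,0,0]]]' 25; python3 rel.py .5417 .1541 .0806 .325
```

```text
time: 3.9
position: [0.5531, 0.1229, 0.0805]
tool_rot: [0.506, -3.101, -0.0]
ft_force: [-0.3, -0.0, 0.2]
grip_width: 0.181
shift mm [ 0.9105 33.2006 -0.07  ] rot [ 0.0001 -0.     -0.0017]
shift mm [ 0.9105 33.2006 -0.07  ] rot [-0.     -0.0001  3.1399]
3.9 [0.5531 0.1229 0.0805] [-0.5961  0.2667  0.3792  1.8396 -0.1124  1.0561  1.7204] [-0.2525 -0.0455  0.1813] 0.18115302694310828
```

Gripped at 0.181 × 87 ≈ 16 mm, which matches the tab. The lines sit about 2 mm past the shut marks, so I'll move 33 mm along tool +y, gently.

```bash
python3 -m creep '[[[0,0,5,0,0,0,0],[0,0,11,0,0,0,0],[0,0,17,0,0,0,0],[0,0,22,0,0,0,0],[0,0,27,0,0,0,0]]]' 25;  python3 -m creep '[[[0,1,4,0,0,0,0],[0,1,6,0,0,0,0],[0,1,6,0,0,0,0],[0,1,6,0,0,0,0]]]' 25; python3 rel.py .5417 .1541 .0806 .325;  python3 - <<'E'
from h import *
for n in("top","scene"):
    im=ctrl.get_image(n)[:,:,::-1].copy();cv2.imwrite(f"pics/{n}3.png",im); report(n,im)
E
```

```text
time: 4.4
position: [0.5437, 0.1508, 0.0806]
tool_rot: [0.508, -3.1, -0.003]
ft_force: [-0.8, 1.9, 0.7]
grip_width: 0.182
time: 4.8
position: [0.5425, 0.1543, 0.0806]
tool_rot: [-0.505, 3.099, 0.001]
ft_force: [4.5, 2.5, -4.5]
grip_width: 0.184
shift mm [ 0.8071  0.1045 -0.0189] rot [ 0.0002  0.0019 -0.0017]
shift mm [ 0.8071  0.1045 -0.0189] rot [ 0.003  -0.0002  3.1399]
4.8 [0.5425 0.1543 0.0806] [-0.64    0.2586  0.3608  1.8471 -0.1044  1.0523  1.6555] [ 4.5489  2.5184 -4.5301] 0.18352613002553025
top orange 44 [198.9091 281.2727] [196 276   7  11] z65 [0.5018 0.1389] z105 [0.4981 0.1295]
top orange 18 [183.     256.8889] [181 255   5   5] z65 [0.538  0.1647] z105 [0.5325 0.1539]
top blue 362 [430.5939 271.9503] [422 259  18  26] z65 [ 0.52   -0.2036] z105 [ 0.5154 -0.196 ]
top blue 42 [431.1429 245.9048] [429 241   5  11] z65 [ 0.559  -0.2053] z105 [ 0.5525 -0.1975]
top blue 41 [424.2927 301.878 ] [422 297   5  11] z65 [ 0.4759 -0.1935] z105 [ 0.4735 -0.1864]
  mid [ 0.5174 -0.1994  0.065 ] sep 0.08388656414924388 open-dir angle from y -0.14025968144728154
scene orange 47 [445.4043 245.9149] [441 242  10   9] z65 [0.5812 0.1672] z105 [0.6051 0.1476]
scene orange 20 [435.9  218.25] [432 216   9   5] z65 [0.5315 0.1758] z105 [0.5583 0.1557]
scene blue 371 [178.9084 264.2264] [171 248  17  38] z65 [ 0.4947 -0.1973] z105 [ 0.5237 -0.1956]
scene blue 40 [183.375 303.125] [181 299   5  10] z65 [ 0.558  -0.2033] z105 [ 0.5833 -0.2013]
```

The line moved 32.5 mm, so the plate is at about 34.5 mm of travel. Now I'll release and lift.

```bash
python3 -m creep '[[[0.6,0,0,0,0,0,0],[0.6,0,0,0,0,0,0],[0.6,0,0,0,0,0,0],[0.6,0,0,0,0,0,0],[0.6,0,0,0,0,0,0]]]' 25; python3 -m creep '[[[0.6,0,0,0,0,0,0],[0.6,0,0,-10,0,0,0],[0.6,0,0,-30,0,0,0],[0.6,0,0,-50,0,0,0],[0.6,0,0,-80,0,0,0]]]' 25;  python3 -m creep '[[[0.6,0,40,-20,0,0,0],[0.6,0,80,-20,0,0,0],[0.6,0,120,-20,0,0,0],[0.6,0,160,-20,0,0,0],[0.6,0,200,-20,0,0,0]]]' 25;  python3 -m creep '[[[0.6,0,0,0,0,0,0],[0.6,0,0,0,0,0,0],[0.6,0,0,0,0,0,0]]]'; python3 - <<'E'
from h import *
for n in("top","scene"):
    im=ctrl.get_image(n)[:,:,::-1].copy();cv2.imwrite(f"pics/{n}4.png",im); report(n,im)
E
```

```text
time: 5.4
position: [0.5416, 0.1536, 0.0806]
tool_rot: [0.505, -3.1, -0.0]
ft_force: [-0.2, -0.6, 0.1]
grip_width: 0.542
time: 5.9
position: [0.5409, 0.1535, 0.1609]
tool_rot: [0.505, -3.099, 0.001]
ft_force: [-0.8, 0.7, 0.6]
grip_width: 0.599
time: 6.4
position: [0.4777, 0.3449, 0.1817]
tool_rot: [-0.505, 3.1, 0.001]
ft_force: [0.9, -0.7, 0.8]
grip_width: 0.602
time: 6.7
position: [0.479, 0.3421, 0.181]
tool_rot: [-0.503, 3.1, -0.001]
ft_force: [-0.2, -0.2, 0.4]
grip_width: 0.598
top orange 339 [186.6431 252.7434] [178 239  21  27] z65 [0.5443 0.1596] z105 [0.5385 0.1491]
top orange 46 [184.1739 228.2609] [182 223   6  11] z65 [0.5815 0.1654] z105 [0.5739 0.1546]
top orange 42 [199.0476 281.4524] [197 276   6  11] z65 [0.5015 0.1387] z105 [0.4979 0.1293]
  mid [0.5415 0.152  0.065 ] sep 0.08432764211823915 open-dir angle from y 0.32165471796558825
top blue 366 [430.5273 271.9863] [422 259  18  27] z65 [ 0.52   -0.2035] z105 [ 0.5154 -0.1959]
top blue 43 [431.2558 246.0465] [429 241   5  11] z65 [ 0.5588 -0.2054] z105 [ 0.5522 -0.1977]
top blue 43 [424.2791 302.    ] [422 297   5  11] z65 [ 0.4757 -0.1935] z105 [ 0.4734 -0.1864]
  mid [ 0.5172 -0.1995  0.065 ] sep 0.08387925831527343 open-dir angle from y -0.14251457123618558
scene orange 215 [429.1581 210.6512] [418 201  23  20] z65 [0.5153 0.1725] z105 [0.5431 0.1526]
scene orange 45 [445.4    245.9111] [441 242  10   9] z65 [0.5812 0.1672] z105 [0.6051 0.1476]
scene orange 38 [405.1316 208.9211] [401 205   9   9] z65 [0.5012 0.14  ] z105 [0.5298 0.122 ]
  mid [0.5412 0.1536 0.065 ] sep 0.08452473832131564 open-dir angle from y 0.3271055920126172
scene blue 354 [178.7288 263.5678] [171 248  17  37] z65 [ 0.4935 -0.1973] z105 [ 0.5226 -0.1956]
scene blue 40 [183.375 303.125] [181 299   5  10] z65 [ 0.558  -0.2033] z105 [ 0.5833 -0.2013]
```

View pics/top4.png

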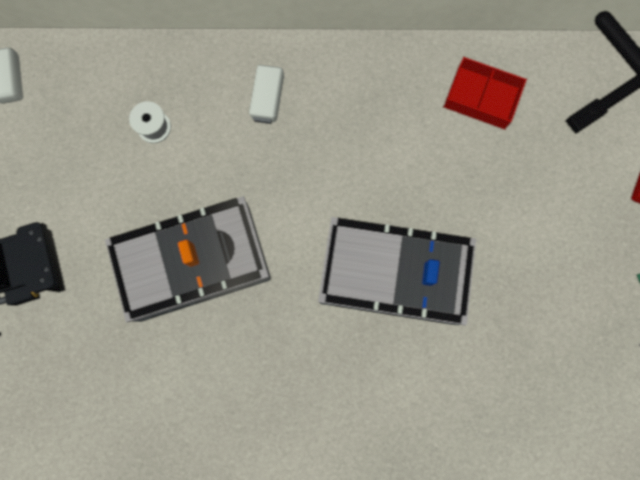

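The orange lines at (184,228) and (199,281) line up with the middle marks at (180,219) and (201,292). The port is half uncovered, blue hasn't moved, and the arm is clear.

```bash
python3 -c "
from bench import ctrl
print(ctrl.close_job())"
```

```text
the job is handed in; nothing more can be done
None
```

I slid the orange-tabbed shutter from shut to its middle stop, let go of it and backed the arm away. The job was handed in at about 6.8 s of the 32 s allowed.

- **Orange shutter:** after release, both cameras put the plate about 31–32 mm from where it started. It began about 2 mm past shut, so it rests at roughly 33 mm of travel, within the 25–45 mm band. Its lines line up with the middle marks and the port is half uncovered.
- **Blue shutter:** its tab and lines did not move measurably between the first and last pictures, so it is still shut.
- **Arm:** the gripper was about 0.2 m from the tab, 0.18 m up, and reading under 1 N.

No check failed or disagreed by more than the 2 mm calibration error. I did not measure the plate's speed directly; that it is at rest rests on the last pictures, taken about 0.8 s after I lifted off it.

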